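Square a parcel into the measuring stop and close the gauge on it

ROBOT

A 6-joint arm with a two-finger parallel gripper is mounted at the origin on the work surface. World frame = base frame: x ahead of the robot, y to its left, z up, the work surface at z = 0. Lengths are in m, angles in degrees, forces in N, time in s.
With the tool pointing down it reaches from about 0.35 to 0.875 m from the base axis. Payload 4.2 kg.
Tool frame: the origin (TCP) lies between the finger pads; the fingertips stand 25 mm ahead of it and the grasp point (between the pads) lies 6 mm ahead of it; z points along the fingers, y is the direction in which the jaws open and shut (so a half turn about z gives the same grasp; the last joint's range is limited). The gripper opens to 85 mm and grips with 20 to 120 N. Pads are 22 mm wide; open, the fingers measure 114 mm over their backs; the gripper's body (76 mm by 85 mm) begins 54 mm behind the grasp point. The pads swing forward as they close: fully open they stand 13 mm farther back than shut.
Start: joints at [-53.365, 22.042, 0.453, 0, -68.411, -14.817], TCP at [0.232, -0.58, 0.256] pointing down, gripper open.
Joint ranges: [-179.83, 179.83], [-69.29, 118.12], [-61.27, 80.66], [-181.25, 117.63], [-171.15, -9.14], [-177.46, 177.46]. Speed limits (degrees/s): [159.86, 159.86, 180, 180, 180, 180].

INTERFACE

Orientations are given as a 3x3 rotation matrix whose columns are the frame's x, y, z axes.
In Python, from workcell import status, cams, workorder gives the robot as it stands. The module is installed in compiled form; this text tells all that it offers.
- The arm moves only by the tool arm_command, never from a script. Its argument "increments" is a list of rows, each an object with "gripper": the finger opening in m, from 0 to 0.0854; "slide": the shift along the tool's x, y, z in m, a list of three; "roll": the turn about the tool's z in degrees. A call has 1 to 5 rows; each row is the pose to reach, as a shift and turn from the pose commanded when the call began, along the tool's axes at that moment; what a row does not reach only later rows make up. A row lasts 1/10 s, in which the tool goes at most 50 mm and 8.59 degrees, less where a joint would pass 70% of its speed; a pose out of reach is approached as far as the arm can. A call with a gripper value outside its range is refused whole. The fingers move at their own pace and stop on an object; the grip force is fixed at half the most. Time passes only in rows, so rows that repeat a pose let the fingers close. It gives the time, the measured TCP pose, the force and the opening at its end, in the units of the state.
- status.sense(): the state, without advancing time (a new reading comes with each control period).
- cams.snapshot(name): name is "scene" or "top" or "wrist"; returns a dict with "pixels" (420x560x3 uint8, red, green, blue), "fx", "fy", "cx", "cy" (pixels), "rvec" (rotation vector, rad) and "tvec" (3), from world to camera coordinates, as OpenCV has them. Camera axes: x right, y down, z forward; pixel columns grow to the right and rows downward; lengths in m; the calibration is good to about 2 mm. The wrist camera is an equidistant fisheye: a pixel r from the principal point sees the ray r / f radians off the axis. A picture is of the moment at which its call begins. There is no depth.
- workorder.close_job(): hands the job in, once; it reports no verdict.
The state is a dict: "time_s": time; "qpos": joint angles; "joint_velocities": joint speeds; "joint_torque": joint torques, N m; "tool_pos": TCP position; "eef_rot": TCP orientation; "wrist_force": force on the tool from outside, world axes, zero at the start; "wrist_torque": the same for the moment, N m; "finger_gap": finger opening in m.
Only numpy, scipy, OpenCV 4.12 (cv2) and the standard library are available. Lean on these libraries where they do the work, as an engineer would, in place of code of your own. Each camera call takes 0.05 s, during which the arm holds its last target.

TASK

Measure the white parcel with the green patches: push it along the bench into the corner of the measuring stop, with a long side snug along the ruled rail and a short side snug against the plain rail, and slide the orange gauge along its rail until it is closed up against the parcel. Only push: keep the parcel flat on the bench, never lifted or tipped, and leave the other things on the bench where they are. Finish with the hand clear.

Things in the scene. Friction and masses are not known exactly. Their poses are not given: they have to be found in the camera images.
- parcel: white carton, green patches, buff tape strip over its top, 100 (own x) x 140 (own y) x 60 mm high, 0.3 to 0.65 kg (slides at 2 to 8 N); origin at the centre of its underside, z up. It starts between robot and stop, turned up to 0.35 rad from the world axes: own +x side facing away from the robot, +y side to the robot's left. That +x side goes on the ruled rail, the +y side on the plain rail.
- stop: fixed stop: two aluminium rails 12 mm thick, 45 high, no floor plate. Origin on the bench at their inner corner, z up, turned -0.08 to 0.15 rad. The ruled rail (black ticks on top) has its inner face at own x = 0 and runs 378 mm along own -y; the plain rail has its inner face at own y = 0 and runs 192 mm along own -x, towards the robot. The parcel goes in own x < 0, y < 0, sliding on the bench.
- gauge (a joint): travel of the orange gauge along the ruled rail, m: 0 far from the corner, growing towards it (the stop's own +y). Its face is at own y = -300 mm + travel in the stop, so it meets a parcel that is fully home at 0.160. Starts at 0 to 0.05. About 1.5 N of friction, no spring: it stays where it is left.
- gauge_face (a point): middle of the orange gauge's face that meets the parcel, 27 mm up. The gauge is an upright plate along the stop's own x, from 6 to 86 mm in front of the ruled rail (this point at 46), 8 mm thick (its back, to push on, is 8 mm to the stop's own -y), 4 to 50 mm above the bench. A 30 x 40 mm cap behind the face rides on the rail, up to 60 mm high, reaching 9 mm in front of the rail.
- home (a point): point on the bench (no mark) where the centre of the parcel's underside lies when it is fully home: own x = -50, y = -70 mm in the stop; axes as the stop's, and the parcel's axes then match them
- brown_carton: bystander: plain brown carton, 100 x 140 x 60 mm; origin at the centre of its underside
- spool: bystander: black spool of copper wire standing upright, diameter 64 mm, 50 mm high; origin at the centre of its underside
- tape_roll: bystander: buff roll of tape lying flat, diameter 90 mm, 48 mm high; origin at the centre of its underside
- jar: bystander: closed jar, diameter 60 mm, 80 mm high; origin at the centre of its underside
- notepad: bystander: white notepad with a red edge, 75 x 100 x 14 mm; origin at the centre of its underside
- foam_block: bystander: blue foam block, 50 x 90 x 35 mm; origin at the centre of its underside
Not all that is in view belongs to the job. Several things have the shape of the parcel; the one meant has the colours described above.

How it is judged (in metres and radians):
At the end, for the whole second after the job is handed in: The parcel lies flat and at rest in the corner, its centre within 5 mm of fully home against both rails and square to them within 0.04 rad, and the gauge is closed up to within 5 mm of its touching place on the parcel (travel 0.155 to 0.165) (x of parcel in the frame of stop between -0.055 and -0.045 m and y of parcel in the frame of stop between -0.075 and -0.065 m and angle between the x axis of parcel and the x axis of stop, either way round below 0.04 rad and value of joint gauge between 0.155 and 0.165 m and height (world z) of parcel below 0.006 m and angle between parcel's own z axis and vertical below 0.05 rad and linear speed of parcel below 0.01 m/s and angular speed of parcel below 0.05 rad/s and velocity of joint gauge below 0.01 m/s).
It fails at once if the parcel is lifted (its underside's centre over 12 mm up) or tipped (over 0.2 rad) (height (world z) of parcel above 0.012 m or angle between parcel's own z axis and vertical above 0.2 rad).
It fails at once if one of the other loose things is moved more than 20 mm or tipped (distance of any of brown_carton, spool, tape_roll, jar, notepad, foam_block from where it was at the start of the episode above 0.02 m or angle between any of brown_carton, spool, tape_roll, jar, notepad, foam_block's own z axis and vertical above 0.3 rad).
It also fails if it takes over 67 s, if anything falls off the work surface, if the arm or the gripper's body presses on something with over 40 N, if the wrist force passes 120 N, or if a joint passes its speed limit or range.

## Working session

There is one attempt and no reset: what is moved stays moved. The work goes in short steps, Python scripts to look and compute and a tool call to move; the robot and the scene stay as the last step left them, time stands still between calls to the robot, and variables do not carry over. Pictures are saved under pics/ and viewed, and the job is handed in when it is done.

Besides the shell and the picture viewer there is one more tool, called in YAML: its name, and indented under it one key for each argument. arm_command: Moves the arm, as the interface text tells. Its arguments: {"type":"object","properties":{"increments":{"type":"array"}},"required":["increments"]}

```bash
mkdir -p pics; cat > h.py <<'E'
import numpy as np,cv2
from workcell import status,cams,workorder
def snap(n,f):
    s=cams.snapshot(n); cv2.imwrite('pics/'+f,cv2.cvtColor(s['pixels'],cv2.COLOR_RGB2BGR)); np.savez('pics/'+f[:-4]+'.npz',**s); return s
def load(f): return dict(np.load('pics/'+f+'.npz'))
def ray(s,uv,z):
    R=cv2.Rodrigues(np.array(s['rvec'],float))[0]; t=np.array(s['tvec'],float).ravel()
    uv=np.atleast_2d(np.array(uv,float)); d=np.c_[(uv[:,0]-s['cx'])/s['fx'],(uv[:,1]-s['cy'])/s['fy'],np.ones(len(uv))]
    C=-R.T@t; D=d@R; k=(z-C[2])/D[:,2]; return C+k[:,None]*D
def proj(s,P):
    K=np.array([[s['fx'],0,s['cx']],[0,s['fy'],s['cy']],[0,0,1]],float)
    return cv2.projectPoints(np.array(P,float).reshape(-1,1,3),np.array(s['rvec'],float),np.array(s['tvec'],float),K,None)[0].reshape(-1,2)
E
python3 - <<'E'
from h import *
s=snap('scene','scene0.png');t=snap('top','top0.png')
for q in(s,t): print(q['fx'],q['rvec'],q['tvec'])
x=status.sense();print(x['time_s'],x['tool_pos'],x['eef_rot'],x['finger_gap'],x['wrist_force'])
E
```

```text
411.2628227383067 [ 1.87390669  1.94667967 -0.55287628] [ 0.02018926 -0.37823349  1.48388816]
454.2618435320967 [ 2.20261706 -2.1645014   0.07972491] [-0.01937482  0.47350164  1.5092846 ]
0.1 [ 0.23210584 -0.57977427  0.25530942] [[-9.28440695e-01 -3.71479676e-01 -8.51824055e-04]
 [-3.71480639e-01  9.28438846e-01  1.85578809e-03]
 [ 1.01478983e-04  2.03942533e-03 -9.99997915e-01]] 0.085455963443827 [-0.39948155 -0.28394823  0.02572431]
```

View pics/top0.png

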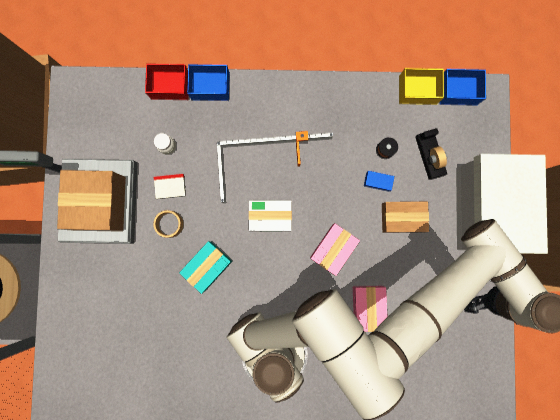

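View pics/scene0.png

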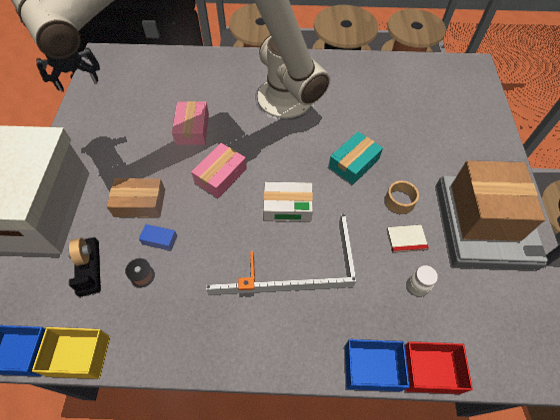

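Top view (image up is +x, left is +y): the parcel-shaped things are white/green (270,215), teal (205,267), pink (335,248), pink (370,308) and brown (406,217). The notepad (170,187) is white but small. I choose (270,215). The stop's corner is near (220,143) and the orange gauge near (300,145).

```bash
python3 - <<'E'
from h import *
s=load('top0');im=s['pixels'];c=im[110:245,200:345]
cv2.imwrite('pics/crop0.png',cv2.cvtColor(cv2.resize(c,None,fx=5,fy=5,interpolation=cv2.INTER_CUBIC)[:600,:],cv2.COLOR_RGB2BGR))
hsv=cv2.cvtColor(im,cv2.COLOR_RGB2HSV)
# stop: white low-sat
w=((hsv[...,1]<40)&(hsv[...,2]>165)).astype(np.uint8)
m=np.zeros_like(w); m[125:206,212:340]=1
n,l,st,ce=cv2.connectedComponentsWithStats(w*m)
for i in range(1,n):
    if st[i,4]>20: print('rail comp',st[i],ce[i])
pm=(((hsv[...,2]>150)).astype(np.uint8)); mm=np.zeros_like(w);mm[190:240,240:300]=1
p=pm*mm; p=cv2.morphologyEx(p,cv2.MORPH_CLOSE,np.ones((5,5)))
cs,_=cv2.findContours(p,cv2.RETR_EXTERNAL,cv2.CHAIN_APPROX_NONE);cc=max(cs,key=cv2.contourArea)
r=cv2.minAreaRect(cc);print(r);print(ray(s,cv2.boxPoints(r),.06).round(4))
E
```

```text
rail comp [ 212  125   98   81 1444] [244.66204986 148.40581717]
rail comp [308 132  22   6  92] [319.13043478 134.64130435]
rail comp [ 223  141  117   65 4121] [276.83717544 174.16525115]
rail comp [327 140  12   5  25] [333.72 141.96]
rail comp [300 149   4  13  33] [301.27272727 153.78787879]
rail comp [286 162   8  20  51] [289.68627451 171.05882353]
((269.5, 214.5), (49.0, 59.0), 90.0)
[[ 0.5416  0.1197  0.06  ]
 [ 0.545  -0.0737  0.06  ]
 [ 0.3846 -0.076   0.06  ]
 [ 0.3813  0.1158  0.06  ]]
```

View pics/crop0.png

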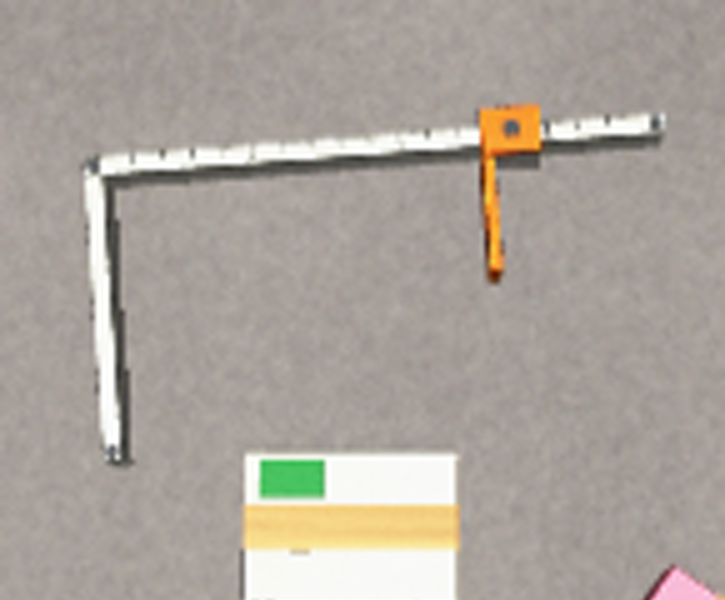

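The crop shows the right parcel, white with a green patch and buff tape, nearly square to the image at (270,215). It also shows the white ticked rail, the plain rail going down, and the gauge cap at about (302,136) with its plate tip near (299,165). The first thresholds leaked into the bench, so I'm tightening them.

```bash
cat > meas.py <<'E'
from h import *
def parcel(s,box):
    im=s['pixels'];x0,y0,x1,y1=box
    hsv=cv2.cvtColor(im,cv2.COLOR_RGB2HSV)
    p=((hsv[...,2]>200)|((hsv[...,0]>50)&(hsv[...,0]<85)&(hsv[...,1]>100))).astype(np.uint8)
    m=np.zeros_like(p);m[y0:y1,x0:x1]=1;p=p*m
    p=cv2.morphologyEx(p,cv2.MORPH_CLOSE,np.ones((3,3)))
    cs,_=cv2.findContours(p,cv2.RETR_EXTERNAL,cv2.CHAIN_APPROX_NONE);cc=max(cs,key=cv2.contourArea)
    P=ray(s,cc.reshape(-1,2),.06)[:,:2]
    return cv2.minAreaRect((P*1000).astype(np.float32)),cc
if __name__=='__main__':
    s=load('top0');im=s['pixels'];hsv=cv2.cvtColor(im,cv2.COLOR_RGB2HSV)
    r,cc=parcel(s,(240,190,300,245));print(r,cv2.boundingRect(cc))
    w=(hsv[...,1]<50)&(hsv[...,2]>190)
    def line(pts):
        P=ray(s,pts,.045)[:,:2].astype(np.float32)
        vx,vy,x,y=cv2.fitLine(P,cv2.DIST_HUBER,0,.001,.001).ravel();return np.array([vx,vy]),np.array([x,y]),P
    ys,xs=np.nonzero(w[125:150,226:334]);a=line(np.c_[xs+226,ys+125])
    ys,xs=np.nonzero(w[150:206,212:230]);b=line(np.c_[xs+212,ys+150])
    for q in(a,b):print(q[0],q[1],len(q[2]),q[2].min(0),q[2].max(0))
    d=a[0] if a[0][1]>0 else -a[0]; yaw1=np.arctan2(-d[0],d[1]);
    e=b[0] if b[0][0]>0 else -b[0]; yaw2=np.arctan2(e[1],e[0]);print('yaw',yaw1,yaw2)
    yaw=(2*yaw1+yaw2)/3; X=np.array([np.cos(yaw),np.sin(yaw)]);Y=np.array([-X[1],X[0]])
    # centrelines are 6 mm outside inner faces
    cx=a[1]@X-.006; cy=b[1]@Y-.006
    # refine using mid points
    mx=np.median(a[2]@X);print('cx',cx,mx-.006,'cy',cy,np.median(b[2]@Y)-.006)
    cor=X*cx+Y*cy;print('corner',cor,'yaw',yaw)
    print('far ends',((a[2]-cor)@Y).min(),((b[2]-cor)@X).min(),((a[2]-cor)@X).mean())
    o=((hsv[...,0]>5)&(hsv[...,0]<20)&(hsv[...,1]>180)&(hsv[...,2]>150));ys,xs=np.nonzero(o[145:170,290:312])
    P=ray(s,np.c_[xs+290,ys+145],.05)[:,:2]-cor;print('plate y',np.percentile(P@Y,[2,50,98]),'x',(P@X).min(),len(P))
    ang=np.deg2rad(r[2]);c=np.array(r[0])/1000
    print('parcel in stop',(c-cor)@X,(c-cor)@Y,'home',cor-.05*X-.07*Y)
    sc=load('scene0')
    print('scene proj corner',proj(sc,[[*cor,.045],[*(cor-.378*Y),.045],[*(cor-.192*X),.045]]))
E
python3 meas.py
```

```text
((459.68267822265625, 19.804771423339844), (94.89842224121094, 137.460693359375), 1.0001776218414307) (249, 201, 43, 30)
[ 0.09288833 -0.9956765 ] [0.7188499  0.01260446] 335 [ 0.70045704 -0.1819554 ] [0.74053806 0.17149411]
[0.99539286 0.09588037] [0.59482783 0.1880463 ] 170 [0.50588703 0.17633323] [0.6764499  0.20087436]
yaw 0.09302243 0.09602789
cx 0.71085817 0.7107044 cy 0.12536983 0.12527654
corner [0.6959479  0.19155554] yaw 0.09402425
far ends -0.3760172 -0.19065051 0.005999918
plate y [-0.26015145 -0.25755694 -0.25335918] x -0.08418456535390947 35
parcel in stop -0.2513465772818912 -0.14881020840017534 home [0.6527407  0.11717045]
scene proj corner [[349.58936519 276.58390946]
 [204.47803304 284.28424562]
 [339.71794385 213.22174053]]
```

```bash
cat > go.py <<'E'
import sys
from h import *
COR=np.array([.6959,.1916]);YAW=.094
X=np.array([np.cos(YAW),np.sin(YAW)]);Y=np.array([-X[1],X[0]])
x=status.sense();R=np.array(x['eef_rot']);p=np.array(x['tool_pos'])
q=p[:2]-COR
ya=np.arctan2(R[1,1],R[0,1])-np.pi/2-YAW
F=np.array(x['wrist_force'])
print('t',round(x['time_s'],2),'stop',(q@X).round(4),(q@Y).round(4),'z',p[2].round(4),'tool y vs stop Y deg',np.rad2deg(ya).round(2),'gap',round(x['finger_gap'],4),'F stop',(F[:2]@X).round(1),(F[:2]@Y).round(1),F[2].round(1),'q',np.round(x['qpos'],0))
if len(sys.argv)>3:
    a,b,z=map(float,sys.argv[1:4]); t=COR+a*X+b*Y; d=np.array([*t,z])-p
    print('slide',(R.T@d).round(4),'roll',np.rad2deg(ya).round(2),'world',t)
E
python3 go.py -.337 -.149 .256
```

```text
t 0.1 stop -0.5341 -0.7244 z 0.2553 tool y vs stop Y deg 16.42 gap 0.0855 F stop -0.4 -0.2 0.0 q [-53.  22.   0.  -0. -68. -15.]
slide [-3.518e-01  4.962e-01  3.000e-04] roll 16.42 world [0.37437315 0.01162643]
```

arm_command:
  increments:
    - {"gripper": 0.085,"slide": [-0.352,0.496,0],"roll": 16.4}
    - {"gripper": 0.085,"slide": [-0.352,0.496,0],"roll": 16.4}
    - {"gripper": 0.085,"slide": [-0.352,0.496,0],"roll": 16.4}
    - {"gripper": 0.085,"slide": [-0.352,0.496,0],"roll": 16.4}
    - {"gripper": 0.085,"slide": [-0.352,0.496,0],"roll": 16.4}

```text
time_s: 0.6
tool_pos: [0.2906, -0.3352, 0.2559]
eef_rot: [[-0.996, -0.094, -0.0], [-0.094, 0.996, 0.0], [0.0, 0.0, -1.0]]
wrist_force: [1.4, -0.0, 0.2]
finger_gap: 0.0853
```

```bash
python3 go.py -.337 -.149 .256
```

```text
t 0.6 stop -0.4529 -0.4865 z 0.2559 tool y vs stop Y deg -0.01 gap 0.0853 F stop 1.4 -0.2 0.2 q [-28.   4. -24.  -0. -62. -57.]
slide [-0.1158  0.3375  0.    ] roll -0.01 world [0.37437315 0.01162643]
```

arm_command:
  increments:
    - {"gripper": 0.085,"slide": [-0.116,0.337,0],"roll": 0}
    - {"gripper": 0.085,"slide": [-0.116,0.337,0],"roll": 0}
    - {"gripper": 0.085,"slide": [-0.116,0.337,0],"roll": 0}
    - {"gripper": 0.085,"slide": [-0.116,0.337,0],"roll": 0}
    - {"gripper": 0.085,"slide": [-0.116,0.337,0],"roll": 0}

```text
time_s: 1.1
tool_pos: [0.3492, -0.0923, 0.2564]
eef_rot: [[-0.996, -0.094, 0.001], [-0.094, 0.996, 0.0], [-0.001, 0.0, -1.0]]
wrist_force: [2.0, 0.1, -0.4]
finger_gap: 0.0851
```

```bash
python3 go.py -.337 -.149 .256
```

```text
t 1.1 stop -0.3718 -0.2501 z 0.2564 tool y vs stop Y deg 0.02 gap 0.0851 F stop 2.1 -0.1 -0.4 q [ 11.  -5. -33.  -0. -63. -96.]
slide [-0.0349  0.1011  0.0005] roll 0.02 world [0.37437315 0.01162643]
```

arm_command:
  increments:
    - {"gripper": 0.085,"slide": [-0.03,0.085,0],"roll": 0}
    - {"gripper": 0.085,"slide": [-0.03,0.085,0],"roll": 0}
    - {"gripper": 0.085,"slide": [-0.03,0.085,0],"roll": 0}
    - {"gripper": 0.085,"slide": [-0.03,0.085,0],"roll": 0}

```text
time_s: 1.5
tool_pos: [0.3711, -0.006, 0.256]
eef_rot: [[-0.995, -0.097, -0.001], [-0.097, 0.995, -0.0], [0.001, -0.0, -1.0]]
wrist_force: [-0.3, 0.3, -0.3]
finger_gap: 0.0849
```

```bash
python3 go.py -.337 -.149 .036; python3 -c "
from h import *
snap('wrist','w1.png');s=snap('top','t1.png')"
```

```text
t 1.5 stop -0.3419 -0.1662 z 0.256 tool y vs stop Y deg 0.17 gap 0.0849 F stop -0.2 0.3 -0.3 q [  25.   -4.  -32.   -0.  -62. -109.]
slide [-0.0052  0.0172  0.22  ] roll 0.17 world [0.37437315 0.01162643]
```

View pics/w1.png

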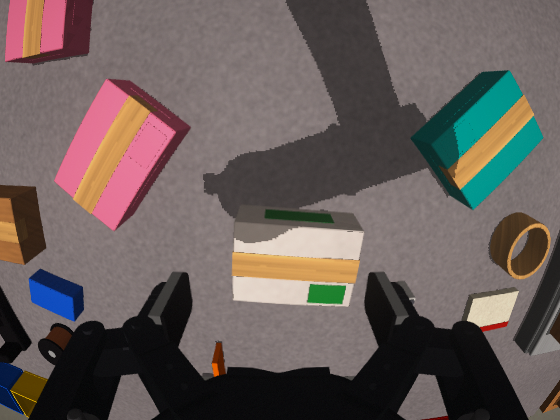

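The wrist view shows the white parcel at about (298,255), with its near (−x) side and green patch at (300,215). The bench behind it is free, and the pink (120,155) and teal (480,135) cartons are well to the sides. Descending behind the parcel.

arm_command:
  increments:
    - {"gripper": 0.085,"slide": [-0.003,0.017,0.05],"roll": 0}
    - {"gripper": 0.085,"slide": [-0.003,0.017,0.1],"roll": 0}
    - {"gripper": 0.085,"slide": [-0.003,0.017,0.15],"roll": 0}
    - {"gripper": 0.085,"slide": [-0.003,0.017,0.19],"roll": 0}
    - {"gripper": 0.085,"slide": [-0.003,0.017,0.19],"roll": 0}

```text
time_s: 2.1
tool_pos: [0.3688, 0.0074, 0.062]
eef_rot: [[-0.996, -0.091, -0.014], [-0.09, 0.996, -0.006], [0.014, -0.005, -1.0]]
wrist_force: [-0.5, -0.7, 0.1]
finger_gap: 0.085
```

```bash
python3 go.py -.337 -.149 .036
```

```text
t 2.1 stop -0.3429 -0.1527 z 0.062 tool y vs stop Y deg -0.19 gap 0.085 F stop -0.6 -0.7 0.1 q [  27.   14.  -48.   -0.  -29. -112.]
slide [-0.0063  0.0038  0.0259] roll -0.19 world [0.37437315 0.01162643]
```

arm_command:
  increments:
    - {"gripper": 0.085,"slide": [0,0,0.015],"roll": 0}
    - {"gripper": 0.085,"slide": [0,0,0.025],"roll": 0}
    - {"gripper": 0.085,"slide": [0,0,0.025],"roll": 0}
    - {"gripper": 0.085,"slide": [0,0,0.025],"roll": 0}

```text
time_s: 2.5
tool_pos: [0.3738, 0.0104, 0.0429]
eef_rot: [[-0.996, -0.093, 0.003], [-0.093, 0.996, 0.001], [-0.003, 0.001, -1.0]]
wrist_force: [-1.5, -0.5, 0.4]
finger_gap: 0.085
```

```bash
python3 go.py -.067 -.149 .036;python3 -c "
from h import *
s=snap('wrist','w2.png')"
```

```text
t 2.5 stop -0.3376 -0.1501 z 0.0429 tool y vs stop Y deg -0.02 gap 0.085 F stop -1.5 -0.4 0.4 q [  27.   17.  -49.    0.  -24. -112.]
slide [-0.2706  0.0013  0.0078] roll -0.02 world [0.64318117 0.03696907]
```

View pics/w2.png

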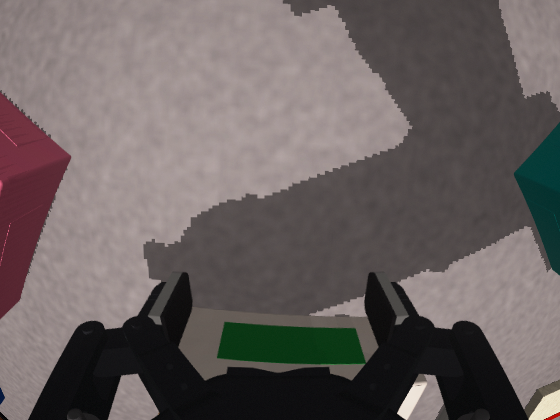

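The fingers are down behind the near face (green patch at (290,342)), with clearance either side. Pushing toward the ruled rail.

arm_command:
  increments:
    - {"gripper": 0.085,"slide": [-0.012,0.001,0.006],"roll": 0}
    - {"gripper": 0.085,"slide": [-0.022,0.001,0.006],"roll": 0}
    - {"gripper": 0.085,"slide": [-0.03,0.001,0.006],"roll": 0}
    - {"gripper": 0.085,"slide": [-0.04,0.001,0.006],"roll": 0}
    - {"gripper": 0.085,"slide": [-0.05,0.001,0.006],"roll": 0}

```text
time_s: 3.05
tool_pos: [0.4225, 0.0159, 0.035]
eef_rot: [[-0.996, -0.094, -0.002], [-0.094, 0.996, -0.001], [0.002, -0.0, -1.0]]
wrist_force: [-2.2, 0.0, -1.1]
finger_gap: 0.085
```

```bash
python3 go.py -.13 -.149 .036;python3 -c "
from h import *
s=snap('scene','s2.png')"
```

```text
t 3.05 stop -0.2887 -0.1492 z 0.035 tool y vs stop Y deg 0.02 gap 0.085 F stop -2.2 0.2 -1.1 q [  24.   21.  -42.   -0.  -26. -109.]
slide [-1.587e-01  1.000e-04 -1.300e-03] roll 0.02 world [0.5804593  0.03105579]
```

View pics/s2.png

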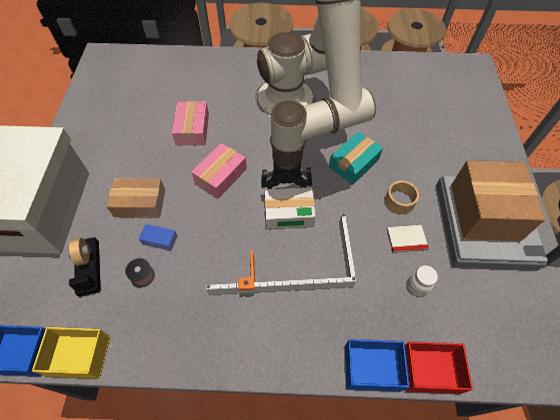

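The scene view shows the parcel at (290,208), moving with the hand at about 2 N. Continuing.

arm_command:
  increments:
    - {"gripper": 0.085,"slide": [-0.012,0,0],"roll": 0}
    - {"gripper": 0.085,"slide": [-0.024,0,0],"roll": 0}
    - {"gripper": 0.085,"slide": [-0.036,0,0],"roll": 0}
    - {"gripper": 0.085,"slide": [-0.048,0,0],"roll": 0}
    - {"gripper": 0.085,"slide": [-0.06,0,0],"roll": 0}

```text
time_s: 3.6
tool_pos: [0.4832, 0.022, 0.0352]
eef_rot: [[-0.996, -0.094, -0.0], [-0.094, 0.996, -0.0], [0.0, -0.0, -1.0]]
wrist_force: [-1.9, -1.1, -1.6]
finger_gap: 0.0849
```

arm_command:
  increments:
    - {"gripper": 0.085,"slide": [-0.012,0,0],"roll": 0}
    - {"gripper": 0.085,"slide": [-0.024,0,0],"roll": 0}
    - {"gripper": 0.085,"slide": [-0.036,0,0],"roll": 0}
    - {"gripper": 0.085,"slide": [-0.048,0,0],"roll": 0}
    - {"gripper": 0.085,"slide": [-0.06,0,0],"roll": 0}

```text
time_s: 4.1
tool_pos: [0.5428, 0.0276, 0.0352]
eef_rot: [[-0.996, -0.094, -0.0], [-0.094, 0.996, -0.0], [0.0, -0.0, -1.0]]
wrist_force: [-1.8, 0.1, -0.9]
finger_gap: 0.0848
```

```bash
python3 go.py -.13 -.149 .036;python3 -c "
from h import *
s=snap('scene','s3.png')"
```

```text
t 4.1 stop -0.1678 -0.1489 z 0.0352 tool y vs stop Y deg 0.03 gap 0.0848 F stop -1.8 0.3 -0.9 q [  20.   29.  -26.   -0.  -35. -105.]
slide [-0.0378 -0.0002 -0.0008] roll 0.03 world [0.5804593  0.03105579]
```

View pics/s3.png

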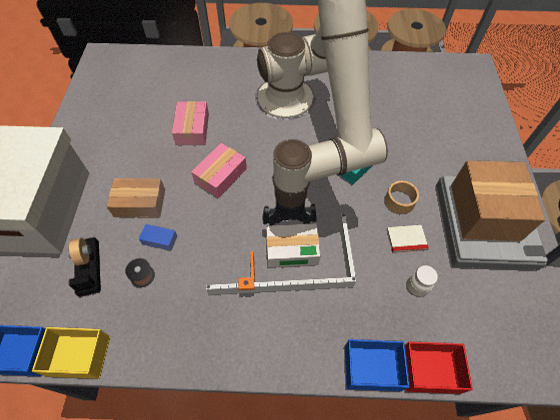

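The parcel (293,245) is clear between the gauge plate (252,268) and the plain rail (347,245). On to the rail.

arm_command:
  increments:
    - {"gripper": 0.085,"slide": [-0.01,0,0],"roll": 0}
    - {"gripper": 0.085,"slide": [-0.02,0,0],"roll": 0}
    - {"gripper": 0.085,"slide": [-0.03,0,0],"roll": 0}
    - {"gripper": 0.085,"slide": [-0.036,0,0],"roll": 0}
    - {"gripper": 0.085,"slide": [-0.041,0,0],"roll": 0}

```text
time_s: 4.65
tool_pos: [0.583, 0.0314, 0.0354]
eef_rot: [[-0.996, -0.094, -0.001], [-0.094, 0.996, -0.0], [0.001, -0.0, -1.0]]
wrist_force: [-4.3, 0.2, 2.7]
finger_gap: 0.0853
```

arm_command:
  increments:
    - {"gripper": 0.085,"slide": [-0.003,0,0],"roll": 0}
    - {"gripper": 0.085,"slide": [-0.006,0,0],"roll": 0}
    - {"gripper": 0.085,"slide": [-0.008,0,0],"roll": 0}

```text
time_s: 4.95
tool_pos: [0.5907, 0.0322, 0.0354]
eef_rot: [[-0.996, -0.094, -0.0], [-0.094, 0.996, -0.0], [0.0, -0.0, -1.0]]
wrist_force: [-4.1, -0.2, 3.2]
finger_gap: 0.0849
```

```bash
python3 go.py -.11 -.149 .036;python3 -c "
from h import *
s=snap('scene','s4.png')
cv2.imwrite('pics/s4c.png',cv2.cvtColor(cv2.resize(s['pixels'][190:310,190:370],None,fx=4,fy=4,interpolation=cv2.INTER_CUBIC),cv2.COLOR_RGB2BGR))"
```

```text
t 4.95 stop -0.1197 -0.1488 z 0.0354 tool y vs stop Y deg 0.03 gap 0.0849 F stop -4.1 0.1 3.2 q [  19.   33.  -18.   -0.  -39. -103.]
slide [-0.0097 -0.0002 -0.0006] roll 0.03 world [0.60037101 0.03293302]
```

View pics/s4c.png

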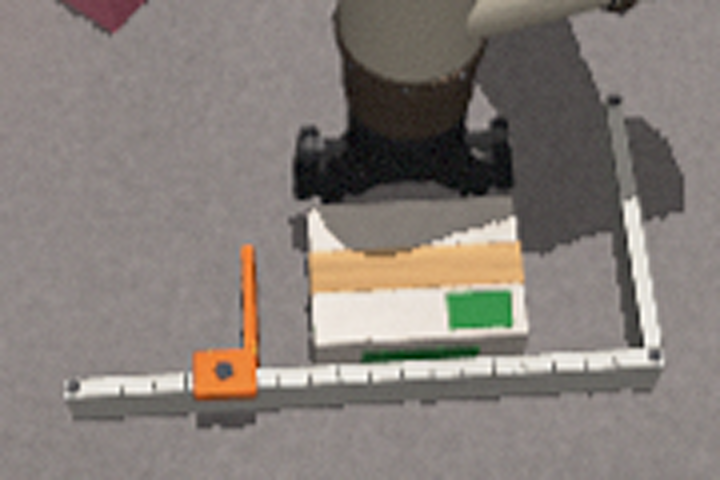

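A sliver of the +x side with its green patch still shows behind the rail at crop (420,353), so about 8–10 mm remain.

arm_command:
  increments:
    - {"gripper": 0.085,"slide": [-0.003,0,0],"roll": 0}
    - {"gripper": 0.085,"slide": [-0.005,0,0],"roll": 0}
    - {"gripper": 0.085,"slide": [-0.007,0,0],"roll": 0}
    - {"gripper": 0.085,"slide": [-0.008,0,0],"roll": 0}

```text
time_s: 5.4
tool_pos: [0.5989, 0.033, 0.0353]
eef_rot: [[-0.996, -0.095, 0.0], [-0.095, 0.996, -0.0], [-0.0, -0.0, -1.0]]
wrist_force: [-5.1, 0.5, 2.5]
finger_gap: 0.0851
```

arm_command:
  increments:
    - {"gripper": 0.085,"slide": [-0.001,0,0],"roll": 0}
    - {"gripper": 0.085,"slide": [-0.002,0,0],"roll": 0}

```text
time_s: 5.6
tool_pos: [0.5993, 0.0329, 0.0352]
eef_rot: [[-0.996, -0.094, -0.003], [-0.094, 0.996, -0.001], [0.003, -0.0, -1.0]]
wrist_force: [-9.3, -0.0, 6.1]
finger_gap: 0.0849
```

```bash
python3 go.py -.11 -.149 .036
```

```text
t 5.6 stop -0.1111 -0.1489 z 0.0352 tool y vs stop Y deg 0.04 gap 0.0849 F stop -9.2 0.9 6.1 q [  19.   33.  -17.   -0.  -40. -103.]
slide [-0.0011 -0.0001 -0.0008] roll 0.04 world [0.60037101 0.03293302]
```

arm_command:
  increments:
    - {"gripper": 0.085,"slide": [-0.001,0,0],"roll": 0}
    - {"gripper": 0.085,"slide": [-0.001,0,0],"roll": 0}

```text
time_s: 5.8
tool_pos: [0.5993, 0.0329, 0.0351]
eef_rot: [[-0.995, -0.095, -0.005], [-0.095, 0.995, -0.001], [0.005, -0.001, -1.0]]
wrist_force: [-9.8, 0.7, 4.5]
finger_gap: 0.0856
```

```bash
python3 go.py -.11 -.149 .036; python3 -c "
from h import *
s=snap('scene','s5.png')
cv2.imwrite('pics/s5c.png',cv2.cvtColor(cv2.resize(s['pixels'][190:310,190:370],None,fx=4,fy=4,interpolation=cv2.INTER_CUBIC),cv2.COLOR_RGB2BGR))"
```

```text
t 5.8 stop -0.1111 -0.149 z 0.0351 tool y vs stop Y deg 0.05 gap 0.0856 F stop -9.7 1.6 4.5 q [  19.   33.  -17.   -0.  -40. -103.]
slide [-0.0011 -0.     -0.0009] roll 0.05 world [0.60037101 0.03293302]
```

View pics/s5c.png

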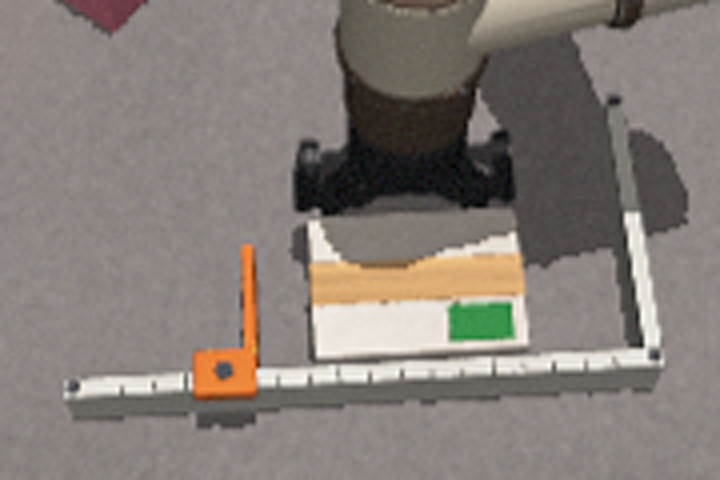

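The parcel's long side now lies along the rail: no gap at crop (420,353), resistance up to 10 N, and the TCP at the predicted −0.111. Next I back off, lift, and turn 90° to get behind the gauge plate.

arm_command:
  increments:
    - {"gripper": 0.085,"slide": [0.02,0,0],"roll": 0}
    - {"gripper": 0.085,"slide": [0.025,0,0],"roll": 0}
    - {"gripper": 0.085,"slide": [0.025,0,-0.05],"roll": 0}
    - {"gripper": 0.03,"slide": [0.025,0,-0.1],"roll": 0}
    - {"gripper": 0.03,"slide": [0.025,0,-0.13],"roll": -8}

```text
time_s: 6.35
tool_pos: [0.5799, 0.0315, 0.17]
eef_rot: [[-0.972, -0.237, 0.009], [-0.237, 0.972, 0.001], [-0.009, -0.001, -1.0]]
wrist_force: [1.0, 0.5, 0.2]
finger_gap: 0.0587
```

```bash
python3 go.py -.048 -.30 .166;python3 -c "
from h import *
s=snap('top','t6.png')"
```

```text
t 6.35 stop -0.1305 -0.1485 z 0.17 tool y vs stop Y deg 8.3 gap 0.0587 F stop 1.0 0.5 0.2 q [ 19.  22. -13.   0. -54. -96.]
slide [-0.0597 -0.1618  0.0047] roll 8.3 world [ 0.6762704  -0.11158093]
```

arm_command:
  increments:
    - {"gripper": 0.03,"slide": [-0.06,-0.162,0],"roll": -81.7}
    - {"gripper": 0.03,"slide": [-0.06,-0.162,0],"roll": -81.7}
    - {"gripper": 0.03,"slide": [-0.06,-0.162,0],"roll": -81.7}
    - {"gripper": 0.03,"slide": [-0.06,-0.162,0],"roll": -81.7}
    - {"gripper": 0.03,"slide": [-0.06,-0.162,0],"roll": -81.7}

```text
time_s: 6.9
tool_pos: [0.6755, -0.1165, 0.1644]
eef_rot: [[-0.565, -0.825, 0.003], [-0.825, 0.565, -0.001], [-0.001, -0.003, -1.0]]
wrist_force: [-0.2, 0.8, -0.7]
finger_gap: 0.0301
```

```bash
python3 go.py -.048 -.30 .166
```

```text
t 6.9 stop -0.0492 -0.3048 z 0.1644 tool y vs stop Y deg 50.19 gap 0.0301 F stop -0.2 0.8 -0.7 q [  4.  32.   3.   0. -61. -38.]
slide [-0.0045  0.0021 -0.0016] roll 50.19 world [ 0.6762704  -0.11158093]
```

arm_command:
  increments:
    - {"gripper": 0.03,"slide": [0,0,0],"roll": -39.8}
    - {"gripper": 0.03,"slide": [0,0,0],"roll": -39.8}
    - {"gripper": 0.03,"slide": [0,0,0],"roll": -39.8}
    - {"gripper": 0.03,"slide": [0,0,0],"roll": -39.8}
    - {"gripper": 0.03,"slide": [0,0,0],"roll": -39.8}

```text
time_s: 7.4
tool_pos: [0.6741, -0.1129, 0.1652]
eef_rot: [[0.097, -0.995, 0.003], [-0.995, -0.097, -0.0], [0.0, -0.003, -1.0]]
wrist_force: [-0.5, -0.1, 0.2]
finger_gap: 0.0298
```

```bash
python3 go.py -.048 -.30 .036;python3 -c "
from h import *
s=snap('wrist','w7.png')"
```

```text
t 7.4 stop -0.0503 -0.3011 z 0.1652 tool y vs stop Y deg -269.84 gap 0.0298 F stop -0.5 -0.0 0.2 q [  4.  31.   2.   0. -61.   2.]
slide [-0.0011 -0.002   0.1293] roll -269.84 world [ 0.6762704  -0.11158093]
```

View pics/w7.png

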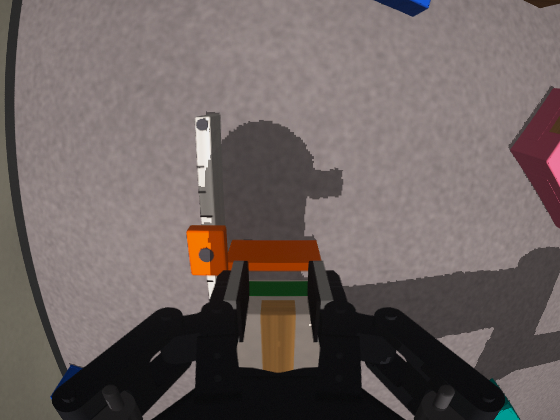

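```bash
cat >> h.py <<'E'
def fray(s,uv,z):
    K=np.array([[s['fx'],0,s['cx']],[0,s['fy'],s['cy']],[0,0,1]],float)
    n=cv2.fisheye.undistortPoints(np.array(uv,float).reshape(-1,1,2),K,np.zeros(4)).reshape(-1,2)
    R=cv2.Rodrigues(np.array(s['rvec'],float))[0]; t=np.array(s['tvec'],float).ravel()
    C=-R.T@t; D=np.c_[n,np.ones(len(n))]@R; k=(z-C[2])/D[:,2]; return C+k[:,None]*D
E
python3 - <<'E'
from h import *
s=load('w7');COR=np.array([.6959,.1916]);YAW=.094
X=np.array([np.cos(YAW),np.sin(YAW)]);Y=np.array([-X[1],X[0]])
R=cv2.Rodrigues(s['rvec'].astype(float))[0];C=-R.T@s['tvec'].ravel();print('cam',(C[:2]-COR)@X,(C[:2]-COR)@Y,C[2])
im=s['pixels'];print(im[232:285:3,275])
for uv,z in (((275,240),.004),((275,268),.05),((203,123),.045),((206,255),.06)):
    P=fray(s,[uv],z)[0,:2]-COR;print(uv,z,P@X,P@Y)
s=load('t6');hsv=cv2.cvtColor(s['pixels'],cv2.COLOR_RGB2HSV)
o=((hsv[...,0]>3)&(hsv[...,0]<18)&(hsv[...,1]>180)&(hsv[...,2]>100));ys,xs=np.nonzero(o[125:172,285:320]);print(xs.min()+285,xs.max()+285,len(xs))
P=ray(s,np.c_[xs+285,ys+125],.05)[:,:2]-COR;a=P@X<-.02;print('plate y',np.percentile(P[a]@Y,[2,50,98]),'x',(P@X).min(),a.sum())
E
```

```text
cam -0.04958431550172457 -0.3868735568714688 0.283451961835289
[[ 77  69  68]
 [ 77  70  69]
 [ 78  70  70]
 [110  41   4]
 [111  41   5]
 [110  40   3]
 [110  40   2]
 [111  40   3]
 [111  41   2]
 [110  40   1]
 [113  42   4]
 [158  57   0]
 [156  57   0]
 [ 90  61  49]
 [ 74  66  65]
 [ 75  68  66]
 [ 90  82  77]
 [ 16  50  18]]
(275, 240) 0.004 -0.046194876557636114 -0.2593099611733794
(275, 268) 0.05 -0.04674499529646606 -0.2549587709698172
(203, 123) 0.045 0.00666443560042787 -0.3714767547308276
(206, 255) 0.06 0.007283051196811184 -0.2712009387927532
296 307 125
plate y [-0.26021754 -0.25720588 -0.25298223] x -0.09056051596248896 32
```

The wrist view shows the plate's back at about (275,264) → stop y ≈ −0.26, x ≈ −0.046, which agrees with the top view. The fingers at y −0.301 are clear behind it. Descending.

arm_command:
  increments:
    - {"gripper": 0.03,"slide": [0,0,0.045],"roll": 0}
    - {"gripper": 0.03,"slide": [0,0,0.09],"roll": 0}
    - {"gripper": 0.03,"slide": [0,0,0.12],"roll": 0}
    - {"gripper": 0.03,"slide": [0,0,0.128],"roll": 0}
    - {"gripper": 0.03,"slide": [0,0,0.128],"roll": 0}

```text
time_s: 7.95
tool_pos: [0.6759, -0.113, 0.0391]
eef_rot: [[0.092, -0.996, 0.007], [-0.996, -0.092, -0.001], [0.002, -0.007, -1.0]]
wrist_force: [0.8, 0.2, 3.6]
finger_gap: 0.0303
```

```bash
python3 go.py -.048 -.27 .036
```

```text
t 7.95 stop -0.0485 -0.3013 z 0.0391 tool y vs stop Y deg -270.13 gap 0.0303 F stop 0.8 0.1 3.6 q [  4.  39.  -4.   0. -47.   1.]
slide [-0.0314 -0.0004  0.0031] roll -270.13 world [ 0.67345455 -0.08171338]
```

arm_command:
  increments:
    - {"gripper": 0.03,"slide": [-0.01,0,0],"roll": 0}
    - {"gripper": 0.03,"slide": [-0.02,0,0],"roll": 0}
    - {"gripper": 0.03,"slide": [-0.03,0,0],"roll": 0}
    - {"gripper": 0.03,"slide": [-0.04,0,0],"roll": 0}
    - {"gripper": 0.03,"slide": [-0.05,0,0],"roll": 0}

```text
time_s: 8.45
tool_pos: [0.6702, -0.0629, 0.0393]
eef_rot: [[0.091, -0.996, 0.005], [-0.996, -0.091, -0.001], [0.001, -0.005, -1.0]]
wrist_force: [-2.6, -3.7, 9.2]
finger_gap: 0.0298
```

```bash
python3 go.py -.048 -.17 .036;python3 -c "
from h import *
s=snap('scene','s8.png')
cv2.imwrite('pics/s8c.png',cv2.cvtColor(cv2.resize(s['pixels'][190:310,190:370],None,fx=4,fy=4,interpolation=cv2.INTER_CUBIC),cv2.COLOR_RGB2BGR))"
```

```text
t 8.45 stop -0.0495 -0.251 z 0.0393 tool y vs stop Y deg -270.15 gap 0.0298 F stop -3.0 -3.5 9.2 q [  8.  38.  -6.   0. -46.  -3.]
slide [-0.081  -0.0013  0.0032] roll -270.15 world [0.66406839 0.01784515]
```

View pics/s8c.png

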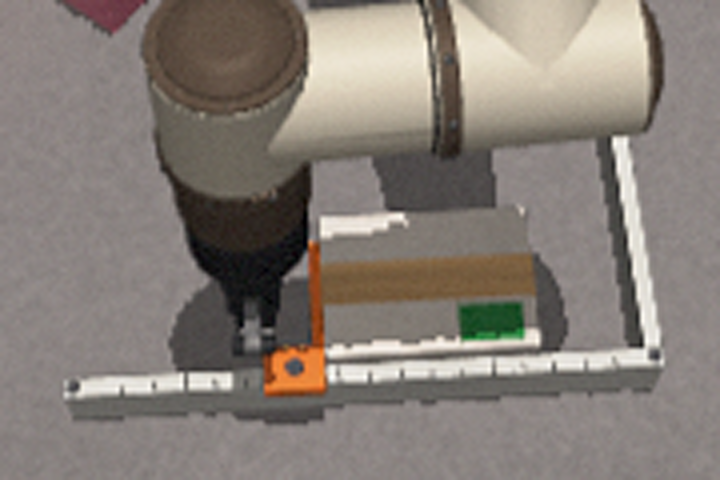

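The gauge is already against the parcel: its plate is at crop (315,290) and touching. But the hand is some 20 mm further back than it should be, and Fz is +9 N. So the finger linkage is bearing on the gauge's cap rather than the pads on the plate. I'll back off, raise, move away from the rail and shut the fingers.

arm_command:
  increments:
    - {"gripper": 0.03,"slide": [0.015,0,0],"roll": 0}
    - {"gripper": 0.03,"slide": [0.03,0,0],"roll": 0}
    - {"gripper": 0.0,"slide": [0.03,0.015,-0.02],"roll": 0}
    - {"gripper": 0.0,"slide": [0.03,0.018,-0.02],"roll": 0}
    - {"gripper": 0.0,"slide": [0.03,0.018,-0.02],"roll": 0}

```text
time_s: 9.0
tool_pos: [0.6529, -0.0941, 0.0575]
eef_rot: [[0.092, -0.996, 0.001], [-0.996, -0.092, 0.0], [-0.0, -0.001, -1.0]]
wrist_force: [0.4, 0.6, -0.2]
finger_gap: -0.0001
```

```bash
python3 go.py -.064 -.28 .048;python3 -c "
from h import *
s=snap('wrist','w9.png')"
```

```text
t 9.0 stop -0.0696 -0.2804 z 0.0575 tool y vs stop Y deg -270.13 gap -0.0001 F stop 0.4 0.6 -0.2 q [  6.  36.  -7.  -0. -47.  -1.]
slide [-0.0004 -0.0056  0.0095] roll -270.13 world [ 0.6584638  -0.09317101]
```

View pics/w9.png

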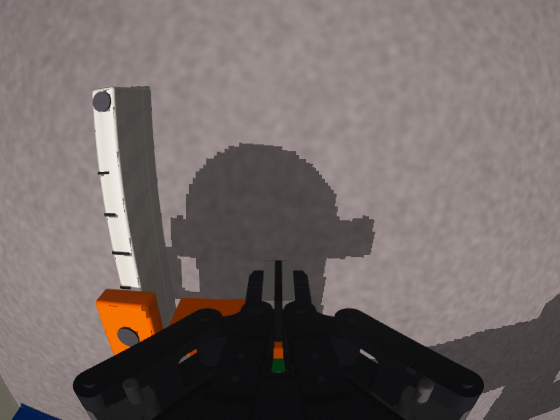

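The shut fingertips (280,275) are behind the plate. The side linkages spread widely and the left one hangs over the cap (128,320). Staying at TCP z ≈ 0.048 keeps it above the 60 mm cap.

arm_command:
  increments:
    - {"gripper": 0.0,"slide": [-0.01,-0.003,0.009],"roll": 0}
    - {"gripper": 0.0,"slide": [-0.02,-0.003,0.009],"roll": 0}
    - {"gripper": 0.0,"slide": [-0.03,-0.003,0.009],"roll": 0}
    - {"gripper": 0.0,"slide": [-0.04,-0.003,0.009],"roll": 0}
    - {"gripper": 0.0,"slide": [-0.046,-0.003,0.009],"roll": 0}

```text
time_s: 9.55
tool_pos: [0.6514, -0.0472, 0.048]
eef_rot: [[0.093, -0.996, -0.001], [-0.996, -0.093, -0.0], [0.0, 0.001, -1.0]]
wrist_force: [0.1, -1.3, -1.2]
finger_gap: -0.0002
```

```bash
python3 go.py -.067 -.17 .048
```

```text
t 9.55 stop -0.0667 -0.2336 z 0.048 tool y vs stop Y deg -270.04 gap -0.0002 F stop 0.0 -1.3 -1.2 q [ 10.  36.  -8.   0. -45.  -5.]
slide [-0.0636  0.0004  0.    ] roll -270.04 world [0.64515227 0.01606178]
```

arm_command:
  increments:
    - {"gripper": 0.0,"slide": [-0.01,0,0],"roll": 0}
    - {"gripper": 0.0,"slide": [-0.02,0,0],"roll": 0}
    - {"gripper": 0.0,"slide": [-0.03,0,0],"roll": 0}
    - {"gripper": 0.0,"slide": [-0.04,0,0],"roll": 0}
    - {"gripper": 0.0,"slide": [-0.048,0,0],"roll": 0}

```text
time_s: 10.05
tool_pos: [0.6469, 0.0001, 0.0483]
eef_rot: [[0.092, -0.996, -0.001], [-0.996, -0.092, -0.0], [0.0, 0.001, -1.0]]
wrist_force: [0.6, -4.5, -2.4]
finger_gap: -0.0
```

```bash
python3 go.py -.067 -.159 .048;python3 -c "
from h import *
s=snap('scene','s9.png')
cv2.imwrite('pics/s9c.png',cv2.cvtColor(cv2.resize(s['pixels'][190:310,190:370],None,fx=4,fy=4,interpolation=cv2.INTER_CUBIC),cv2.COLOR_RGB2BGR))"
```

```text
t 10.05 stop -0.0667 -0.1861 z 0.0483 tool y vs stop Y deg -270.09 gap -0.0 F stop 0.2 -4.5 -2.4 q [ 14.  36.  -9.   0. -45.  -9.]
slide [-0.0271  0.0003  0.0003] roll -270.09 world [0.64411979 0.02701322]
```

View pics/s9c.png

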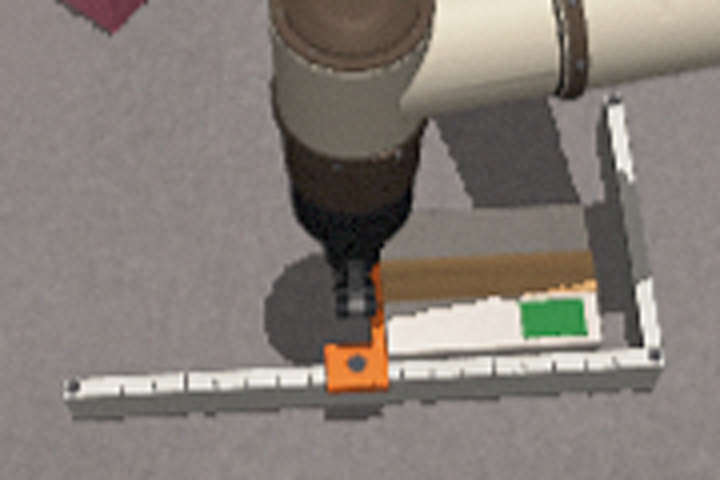

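The gauge (355,350) is pushing the parcel at 4.5 N, with about 27 mm left to the plain rail. Closing slowly.

arm_command:
  increments:
    - {"gripper": 0.0,"slide": [-0.007,0,0],"roll": 0}
    - {"gripper": 0.0,"slide": [-0.014,0,0],"roll": 0}
    - {"gripper": 0.0,"slide": [-0.019,0,0],"roll": 0}
    - {"gripper": 0.0,"slide": [-0.022,0,0],"roll": 0}

```text
time_s: 10.5
tool_pos: [0.6451, 0.0216, 0.0484]
eef_rot: [[0.092, -0.996, -0.0], [-0.996, -0.092, -0.0], [0.0, 0.0, -1.0]]
wrist_force: [-0.4, -3.9, -1.4]
finger_gap: 0.0001
```

arm_command:
  increments:
    - {"gripper": 0.0,"slide": [-0.002,0,0],"roll": 0}
    - {"gripper": 0.0,"slide": [-0.004,0,0],"roll": 0}

```text
time_s: 10.7
tool_pos: [0.6447, 0.0252, 0.0484]
eef_rot: [[0.092, -0.996, -0.0], [-0.996, -0.092, -0.0], [0.0, 0.0, -1.0]]
wrist_force: [-0.3, -5.0, -0.2]
finger_gap: -0.0002
```

```bash
python3 go.py -.067 -.159 .048
```

```text
t 10.7 stop -0.0666 -0.1609 z 0.0484 tool y vs stop Y deg -270.11 gap -0.0002 F stop -0.8 -5.0 -0.2 q [ 17.  36. -10.   0. -45. -11.]
slide [-0.0019  0.0004  0.0004] roll -270.11 world [0.64411979 0.02701322]
```

arm_command:
  increments:
    - {"gripper": 0.0,"slide": [-0.001,0,0],"roll": 0}
    - {"gripper": 0.0,"slide": [-0.002,0,0],"roll": 0}
    - {"gripper": 0.0,"slide": [-0.003,0,0],"roll": 0}

```text
time_s: 11.0
tool_pos: [0.6445, 0.028, 0.0484]
eef_rot: [[0.092, -0.996, -0.0], [-0.996, -0.092, -0.0], [0.0, 0.0, -1.0]]
wrist_force: [-0.4, -5.4, -0.7]
finger_gap: -0.0002
```

```bash
python3 go.py -.067 -.159 .048;python3 -c "
from h import *
s=snap('scene','s10.png')
cv2.imwrite('pics/s10c.png',cv2.cvtColor(cv2.resize(s['pixels'][190:310,190:370],None,fx=4,fy=4,interpolation=cv2.INTER_CUBIC),cv2.COLOR_RGB2BGR))"
```

```text
t 11.0 stop -0.0666 -0.1581 z 0.0484 tool y vs stop Y deg -270.12 gap -0.0002 F stop -0.9 -5.4 -0.7 q [ 17.  35. -10.   0. -45. -12.]
slide [0.0009 0.0004 0.0004] roll -270.12 world [0.64411979 0.02701322]
```

View pics/s10c.png

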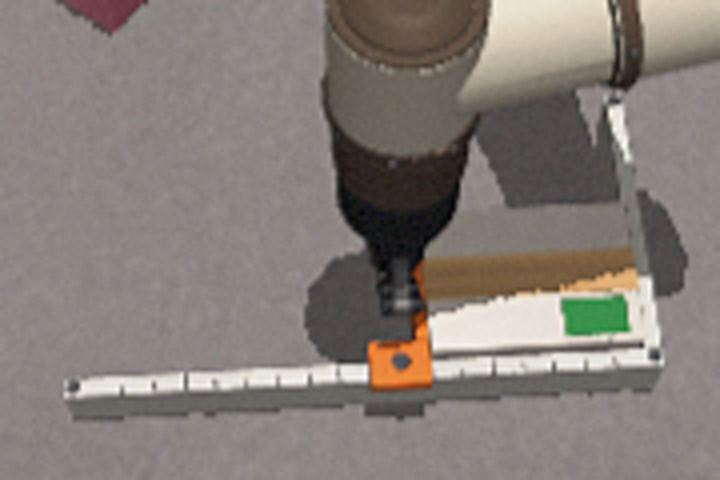

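arm_command:
  increments:
    - {"gripper": 0.0,"slide": [-0.001,0,0],"roll": 0}
    - {"gripper": 0.0,"slide": [-0.002,0,0],"roll": 0}

```text
time_s: 11.25
tool_pos: [0.6444, 0.029, 0.0483]
eef_rot: [[0.092, -0.996, -0.001], [-0.996, -0.092, -0.002], [0.002, 0.001, -1.0]]
wrist_force: [1.8, -11.3, -1.1]
finger_gap: 0.0003
```

arm_command:
  increments:
    - {"gripper": 0.0,"slide": [-0.001,0,0],"roll": 0}
    - {"gripper": 0.0,"slide": [-0.001,0,0],"roll": 0}

```text
time_s: 11.45
tool_pos: [0.6444, 0.029, 0.0484]
eef_rot: [[0.092, -0.996, -0.001], [-0.996, -0.092, -0.002], [0.002, 0.001, -1.0]]
wrist_force: [1.3, -11.5, -0.2]
finger_gap: 0.0
```

```bash
python3 go.py -.067 -.159 .048
```

```text
t 11.45 stop -0.0666 -0.1571 z 0.0484 tool y vs stop Y deg -270.13 gap 0.0 F stop 0.3 -11.6 -0.2 q [ 17.  36. -10.   0. -45. -12.]
slide [0.0019 0.0004 0.0004] roll -270.13 world [0.64411979 0.02701322]
```

Force jumped to 11.5 N with no further motion, so the parcel is against the plain rail and the gauge has closed. Backing off along the plate's normal, lifting and checking from the top.

arm_command:
  increments:
    - {"gripper": 0.0,"slide": [0.01,0,0],"roll": 0}
    - {"gripper": 0.0,"slide": [0.03,0,0],"roll": 0}
    - {"gripper": 0.0,"slide": [0.03,0,-0.05],"roll": 0}
    - {"gripper": 0.0,"slide": [0.03,0,-0.1],"roll": 0}
    - {"gripper": 0.0,"slide": [0.05,0.03,-0.12],"roll": 0}

```text
time_s: 11.95
tool_pos: [0.6249, -0.0189, 0.1742]
eef_rot: [[0.096, -0.995, 0.015], [-0.995, -0.096, 0.002], [-0.001, -0.015, -1.0]]
wrist_force: [-0.1, -0.9, 1.4]
finger_gap: -0.0002
```

arm_command:
  increments:
    - {"gripper": 0.0,"slide": [0.05,0.05,0],"roll": 8}
    - {"gripper": 0.0,"slide": [0.1,0.1,0],"roll": 16}
    - {"gripper": 0.0,"slide": [0.15,0.15,0],"roll": 24}
    - {"gripper": 0.0,"slide": [0.15,0.2,0],"roll": 32}
    - {"gripper": 0.0,"slide": [0.15,0.2,0],"roll": 40}

```text
time_s: 12.45
tool_pos: [0.4363, -0.1877, 0.1687]
eef_rot: [[-0.574, -0.819, 0.003], [-0.819, 0.574, 0.001], [-0.003, -0.002, -1.0]]
wrist_force: [0.8, -0.7, -0.3]
finger_gap: 0.0001
```

```bash
python3 go.py;python3 -c "
from h import *
for n in('scene','top'):
    s=snap(n,n+'11.png')
    c=s['pixels'][190:310,190:370] if n=='scene' else s['pixels'][110:245,200:345]
    cv2.imwrite('pics/'+n+'11c.png',cv2.cvtColor(cv2.resize(c,None,fx=4,fy=4,interpolation=cv2.INTER_CUBIC),cv2.COLOR_RGB2BGR))"
```

```text
t 12.45 stop -0.294 -0.3532 z 0.1687 tool y vs stop Y deg 49.57 gap 0.0001 F stop 0.7 -0.7 -0.3 q [ -4.  13. -27.  -0. -50. -31.]
```

View pics/scene11c.png

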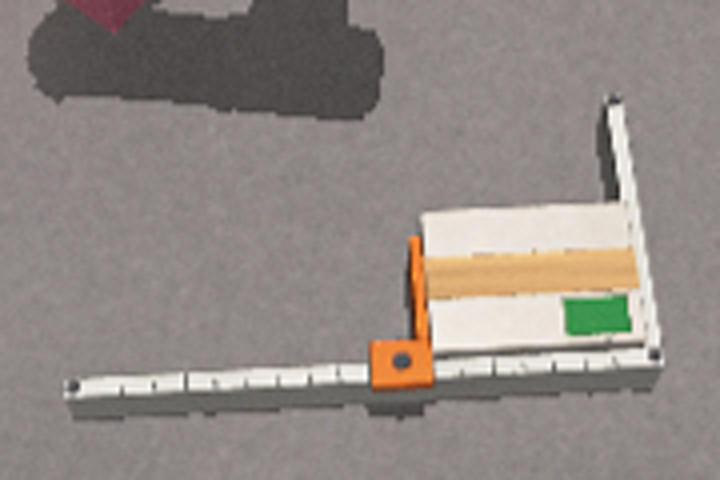

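View pics/top11c.png

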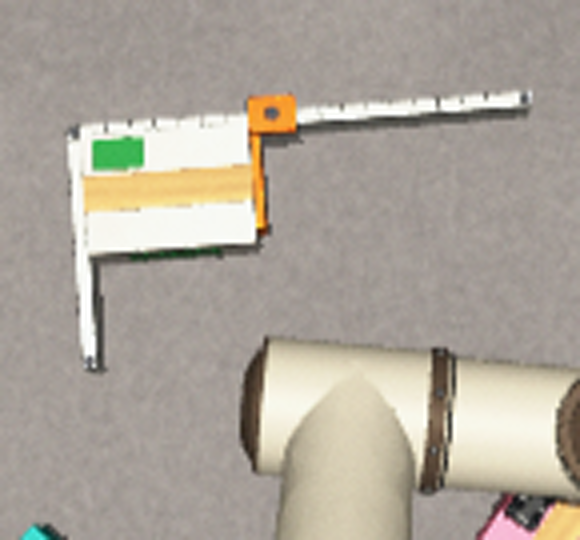

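Both views show the parcel in the corner, with no gap at either rail and the gauge plate on its short side. I'll put numbers on it, using the green patch and tape strip as landmarks from the first picture.

```bash
cat > fin.py <<'E'
import sys
from h import *
COR=np.array([.6959,.1916]);YAW=.094
X=np.array([np.cos(YAW),np.sin(YAW)]);Y=np.array([-X[1],X[0]])
def feats(s,box):
    x0,y0,x1,y1=box;h=cv2.cvtColor(s['pixels'],cv2.COLOR_RGB2HSV)[y0:y1,x0:x1]
    out=[]
    g=(h[...,0]>50)&(h[...,0]<75)&(h[...,1]>120)&(h[...,2]>120)
    t=(h[...,0]>12)&(h[...,0]<26)&(h[...,1]>70)&(h[...,1]<170)&(h[...,2]>120)
    for m in(g,t):
        n,l,st,ce=cv2.connectedComponentsWithStats(m.astype(np.uint8));i=1+st[1:,4].argmax();ys,xs=np.nonzero(l==i)
        out.append(ray(s,np.c_[xs+x0,ys+y0],.06)[:,:2])
    return out
def yawof(P):
    v=cv2.fitLine(P.astype(np.float32),cv2.DIST_L2,0,.001,.001).ravel()[:2]; v=v if v[1]>0 else -v; return np.arctan2(-v[0],v[1])
def cap(s,box):
    x0,y0,x1,y1=box;h=cv2.cvtColor(s['pixels'],cv2.COLOR_RGB2HSV)[y0:y1,x0:x1]
    m=(h[...,0]>3)&(h[...,0]<18)&(h[...,1]>180)&(h[...,2]>130);ys,xs=np.nonzero(m)
    P=ray(s,np.c_[xs+x0,ys+y0],.06)[:,:2]-COR;a=P@X>-.012;b=(P@X<-.02);Q=(ray(s,np.c_[xs+x0,ys+y0],.05)[:,:2]-COR)[b]@Y
    return np.median(P[a]@Y),a.sum(),np.percentile(Q,[2,50,98]).round(4)
a=load('top0');b=load(sys.argv[1])
ga,ta=feats(a,(244,195,298,238));gb,tb=feats(b,(212,130,275,180))
c0=np.array([.4597,.0198]);y0=yawof(ta);y1=yawof(tb);print('yaw start',y0,'end',y1,'rel stop',y1-YAW,len(ga),len(gb),len(ta),len(tb))
r=lambda q:np.array([[np.cos(q),-np.sin(q)],[np.sin(q),np.cos(q)]])
for A,B in((ga,gb),(ta,tb)):
    lo=r(y0).T@(A.mean(0)-c0); c=B.mean(0)-r(YAW)@lo-COR; print('parcel in stop',(c@X).round(4),(c@Y).round(4))
print('cap start',cap(a,(285,125,320,172)),'end',cap(b,(255,125,290,175)))
E
python3 fin.py top11
```

```text
yaw start 0.019537523 end 0.100984655 rel stop 0.0069846585 91 85 381 365
parcel in stop -0.0522 -0.0697
parcel in stop -0.0518 -0.07
cap start (np.float64(-0.2698482203203828), np.int64(85), array([-0.2602, -0.2575, -0.2534])) end (np.float64(-0.16058032146449636), np.int64(83), array([-0.1481, -0.1447, -0.1416]))
```

The figures agree with home: x −0.052, y −0.070, yaw +0.007 rad, gauge face about −0.141 (travel ≈ 0.159). x reads 2 mm short, so I'll press once lightly on the near side to confirm it is snug. Contact should again come at TCP x ≈ −0.111.

```bash
python3 go.py -.15 -.075 .168
```

```text
t 12.55 stop -0.2982 -0.3534 z 0.1684 tool y vs stop Y deg 49.51 gap 0.0 F stop 0.6 0.0 -0.2 q [ -4.  12. -28.  -0. -50. -31.]
slide [-0.3079  0.0681  0.001 ] roll 49.51 world [0.55360183 0.10285186]
```

arm_command:
  increments:
    - {"gripper": 0.05,"slide": [-0.308,0.068,0],"roll": 49.5}
    - {"gripper": 0.05,"slide": [-0.308,0.068,0],"roll": 49.5}
    - {"gripper": 0.05,"slide": [-0.308,0.068,0],"roll": 49.5}
    - {"gripper": 0.05,"slide": [-0.308,0.068,0],"roll": 49.5}
    - {"gripper": 0.05,"slide": [-0.308,0.068,0],"roll": 49.5}

```text
time_s: 13.05
tool_pos: [0.5251, 0.0263, 0.1691]
eef_rot: [[-0.962, -0.273, 0.003], [-0.273, 0.962, 0.002], [-0.004, 0.001, -1.0]]
wrist_force: [0.6, -0.7, -0.4]
finger_gap: 0.05
```

arm_command:
  increments:
    - {"gripper": 0.05,"slide": [0,0,0],"roll": 0}

```text
time_s: 13.15
tool_pos: [0.5272, 0.029, 0.169]
eef_rot: [[-0.959, -0.282, 0.005], [-0.282, 0.959, 0.003], [-0.006, 0.001, -1.0]]
wrist_force: [0.2, 0.3, 0.3]
finger_gap: 0.0498
```

```bash
python3 go.py -.15 -.075 .168
```

```text
t 13.15 stop -0.1832 -0.146 z 0.169 tool y vs stop Y deg 10.98 gap 0.0498 F stop 0.2 0.2 0.3 q [ 21.  17. -20.  -0. -52. -94.]
slide [-0.0461  0.0634  0.0014] roll 10.98 world [0.55360183 0.10285186]
```

arm_command:
  increments:
    - {"gripper": 0.05,"slide": [-0.046,0.063,0],"roll": 11}
    - {"gripper": 0.05,"slide": [-0.046,0.063,0],"roll": 11}
    - {"gripper": 0.05,"slide": [-0.046,0.063,0],"roll": 11}
    - {"gripper": 0.05,"slide": [-0.046,0.063,0],"roll": 11}

```text
time_s: 13.55
tool_pos: [0.5505, 0.0977, 0.1683]
eef_rot: [[-0.996, -0.092, 0.0], [-0.092, 0.996, 0.001], [-0.001, 0.001, -1.0]]
wrist_force: [0.3, 0.5, -0.3]
finger_gap: 0.0498
```

```bash
python3 go.py -.15 -.075 .042
```

```text
t 13.55 stop -0.1536 -0.0799 z 0.1683 tool y vs stop Y deg -0.13 gap 0.0498 F stop 0.4 0.4 -0.3 q [  27.   20.  -16.   -0.  -54. -111.]
slide [-0.0035  0.0048  0.1263] roll -0.13 world [0.55360183 0.10285186]
```

arm_command:
  increments:
    - {"gripper": 0.05,"slide": [0,0.004,0.045],"roll": 0}
    - {"gripper": 0.05,"slide": [0,0.004,0.09],"roll": 0}
    - {"gripper": 0.05,"slide": [0,0.004,0.12],"roll": 0}
    - {"gripper": 0.05,"slide": [0,0.004,0.126],"roll": 0}
    - {"gripper": 0.05,"slide": [0,0.004,0.126],"roll": 0}

```text
time_s: 14.05
tool_pos: [0.5498, 0.0998, 0.0421]
eef_rot: [[-0.996, -0.089, -0.001], [-0.089, 0.996, -0.001], [0.001, -0.001, -1.0]]
wrist_force: [0.5, 1.3, 1.3]
finger_gap: 0.0503
```

arm_command:
  increments:
    - {"gripper": 0.05,"slide": [-0.01,0,0],"roll": 0}
    - {"gripper": 0.05,"slide": [-0.02,0,0],"roll": 0}
    - {"gripper": 0.05,"slide": [-0.028,0,0],"roll": 0}
    - {"gripper": 0.05,"slide": [-0.034,0,0],"roll": 0}
    - {"gripper": 0.05,"slide": [-0.036,0,0],"roll": 0}

```text
time_s: 14.55
tool_pos: [0.587, 0.104, 0.0428]
eef_rot: [[-0.996, -0.089, 0.001], [-0.089, 0.996, 0.001], [-0.001, 0.0, -1.0]]
wrist_force: [0.0, -1.2, -0.5]
finger_gap: 0.0497
```

```bash
python3 go.py -.11 -.075 .042
```

```text
t 14.55 stop -0.1167 -0.077 z 0.0428 tool y vs stop Y deg -0.27 gap 0.0497 F stop -0.1 -1.2 -0.5 q [  26.   32.  -18.    0.  -40. -110.]
slide [-0.0067  0.0021  0.0008] roll -0.27 world [0.59342524 0.10660633]
```

arm_command:
  increments:
    - {"gripper": 0.05,"slide": [-0.002,0,0],"roll": 0}
    - {"gripper": 0.05,"slide": [-0.004,0,0],"roll": 0}

```text
time_s: 14.75
tool_pos: [0.5897, 0.104, 0.0423]
eef_rot: [[-0.996, -0.089, -0.0], [-0.089, 0.996, -0.0], [0.0, -0.0, -1.0]]
wrist_force: [-0.0, -0.4, 0.5]
finger_gap: 0.05
```

```bash
python3 go.py
```

```text
t 14.75 stop -0.114 -0.0772 z 0.0423 tool y vs stop Y deg -0.26 gap 0.05 F stop -0.1 -0.4 0.5 q [  25.   33.  -17.   -0.  -40. -110.]
```

arm_command:
  increments:
    - {"gripper": 0.05,"slide": [-0.001,0,0],"roll": 0}
    - {"gripper": 0.05,"slide": [-0.003,0,0],"roll": 0}

```text
time_s: 14.95
tool_pos: [0.5914, 0.104, 0.042]
eef_rot: [[-0.996, -0.09, -0.003], [-0.09, 0.996, -0.001], [0.003, -0.001, -1.0]]
wrist_force: [-5.4, -1.0, 1.9]
finger_gap: 0.0501
```

```bash
python3 go.py
```

```text
t 14.95 stop -0.1122 -0.0774 z 0.042 tool y vs stop Y deg -0.25 gap 0.0501 F stop -5.5 -0.5 1.9 q [  25.   33.  -17.   -0.  -41. -110.]
```

arm_command:
  increments:
    - {"gripper": 0.05,"slide": [-0.002,0,0],"roll": 0}
    - {"gripper": 0.05,"slide": [-0.002,0,0],"roll": 0}

```text
time_s: 15.15
tool_pos: [0.5913, 0.1032, 0.0412]
eef_rot: [[-0.996, -0.089, -0.008], [-0.089, 0.996, -0.003], [0.008, -0.002, -1.0]]
wrist_force: [-6.0, -2.0, 2.0]
finger_gap: 0.0499
```

```bash
python3 go.py
```

```text
t 15.15 stop -0.1124 -0.0782 z 0.0412 tool y vs stop Y deg -0.27 gap 0.0499 F stop -6.1 -1.4 2.0 q [  25.   33.  -17.   -0.  -41. -110.]
```

It stopped at −0.112 and does not yield to 6 N (it slid freely at 2–4 N), so it is home on the ruled rail. Retreating clear.

arm_command:
  increments:
    - {"gripper": 0.05,"slide": [0.015,0,0],"roll": 0}
    - {"gripper": 0.05,"slide": [0.035,0,0],"roll": 0}
    - {"gripper": 0.05,"slide": [0.04,0,-0.05],"roll": 0}
    - {"gripper": 0.05,"slide": [0.04,0,-0.1],"roll": 0}
    - {"gripper": 0.05,"slide": [0.05,-0.03,-0.13],"roll": 0}

```text
time_s: 15.65
tool_pos: [0.5504, 0.0725, 0.1766]
eef_rot: [[-0.996, -0.094, 0.008], [-0.094, 0.996, 0.002], [-0.008, 0.001, -1.0]]
wrist_force: [0.7, -0.3, 0.7]
finger_gap: 0.0501
```

arm_command:
  increments:
    - {"gripper": 0.05,"slide": [0.02,-0.05,0],"roll": 0}
    - {"gripper": 0.05,"slide": [0.05,-0.1,0],"roll": 0}
    - {"gripper": 0.05,"slide": [0.08,-0.14,0],"roll": 0}
    - {"gripper": 0.05,"slide": [0.1,-0.18,0],"roll": 0}
    - {"gripper": 0.05,"slide": [0.1,-0.2,0],"roll": 0}

```text
time_s: 16.15
tool_pos: [0.4632, -0.1401, 0.1726]
eef_rot: [[-0.996, -0.087, -0.001], [-0.087, 0.996, 0.0], [0.001, 0.0, -1.0]]
wrist_force: [1.0, 0.3, 0.9]
finger_gap: 0.0499
```

arm_command:
  increments:
    - {"gripper": 0.05,"slide": [0,0,0],"roll": 0}
    - {"gripper": 0.05,"slide": [0,0,0],"roll": 0}

```text
time_s: 16.35
tool_pos: [0.4661, -0.1383, 0.1725]
eef_rot: [[-0.996, -0.088, 0.001], [-0.088, 0.996, 0.0], [-0.001, 0.0, -1.0]]
wrist_force: [0.5, 0.9, -0.9]
finger_gap: 0.0499
```

```bash
python3 go.py;python3 -c "
from h import *
for n in('scene','top'):
    s=snap(n,n+'12.png')"; python3 fin.py top12
```

```text
t 16.35 stop -0.2598 -0.3069 z 0.1725 tool y vs stop Y deg -0.34 gap 0.0499 F stop 0.6 0.8 -0.9 q [  3.  13. -26.  -0. -51. -88.]
yaw start 0.019537523 end 0.09852345 rel stop 0.004523456 91 85 381 362
parcel in stop -0.0522 -0.0697
parcel in stop -0.0517 -0.0703
cap start (np.float64(-0.2698482203203828), np.int64(85), array([-0.2602, -0.2575, -0.2534])) end (np.float64(-0.15993237620445216), np.int64(84), array([-0.1481, -0.145 , -0.1423]))
```

View pics/scene12.png

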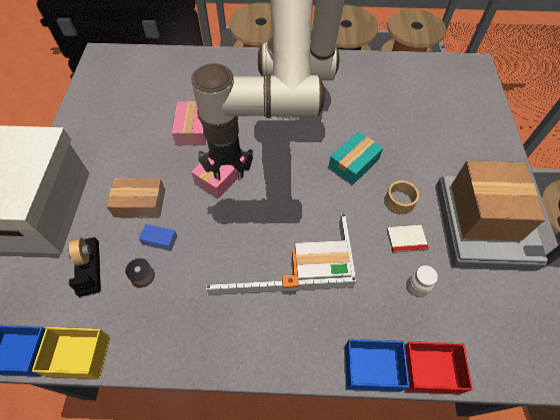

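View pics/top12.png

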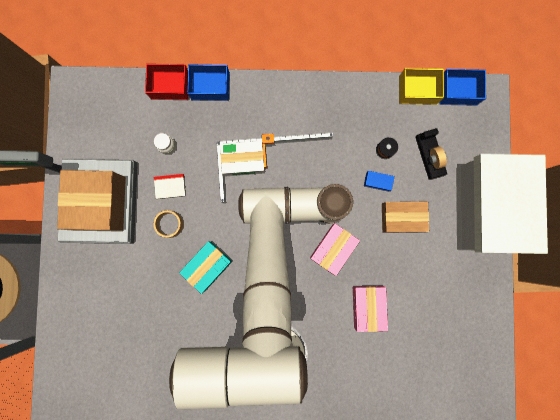

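The final pictures show the parcel in the corner (scene (322,260), top (243,156)) with the gauge closed on it, the other things where they started, and the hand high over the bench.

```bash
python3 -c "
from workcell import workorder
print(workorder.close_job())"
```

```text
the job is handed in; nothing more can be done
None
```

I pushed the white parcel into the corner of the stop, closed the orange gauge up against it, and handed the job in at about 16.5 s with the hand clear. No verdict comes back, so the checks below are my own.

**How it went:** I pushed the parcel flush onto the ruled rail with the open fingers. Then I pushed the gauge from behind, so that it slid the parcel onto the plain rail. Force rose to 11.5 N there with no further motion. A last light press toward the ruled rail met solid resistance at 6 N.

**Last checks, from the top camera:**

| Quantity | Measured | Must be |
|---|---|---|
| Parcel x in the stop | −0.052 m | −0.055 to −0.045 |
| Parcel y in the stop | −0.070 m | −0.075 to −0.065 |
| Parcel angle to the stop | about 0.005 rad | below 0.04 |
| Gauge travel | about 0.158 m | 0.155 to 0.165 |

By eye, the other things had not moved between the first and last pictures; I did not measure them.

**What disagreed:**
- **Parcel x:** it read 2 mm short both before and after the last press. That matches the camera calibration error, since the parcel would not move further.
- **Gauge:** the place where the hand stopped against the gauge put its face about 3 mm closer to the corner than the picture did. Both are within tolerance.
- **Fingers on the cap:** on the first gauge push the finger linkage bore on the gauge's cap, with about 9 N upward at the wrist. I raised and shifted the hand and repeated the push.

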